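# Open the belt tensioner: hang up its guard, hold the spring arm at its stop

### The arm

A 6-joint arm with a two-finger parallel gripper is mounted at the origin on the work surface. World frame = base frame: x ahead of the robot, y to its left, z up, the work surface at z = 0. Lengths are in m, angles in rad, forces in N, time in s.
With the tool pointing down it reaches from about 0.35 to 0.775 m from the base axis. Payload 7.3 kg.
Tool frame: the origin (TCP) lies at the centre of the arm's flange, where the gripper is bolted on; the fingertips stand 178 mm ahead of it and the grasp point (between the pads) lies 159 mm ahead of it; z points along the fingers, y is the line along which they close (so a half turn about z gives the same grasp; the last joint's range is limited). The gripper opens to 92 mm and grips with 3 to 60 N. Pads are 19 mm wide; open, the fingers measure 130 mm over their backs; the gripper's body (75 mm by 190 mm) begins 47 mm behind the grasp point.
Start: joints at [1.073, 0.342, 1.524, -0, 1.275, -0.146], TCP at [0.181, 0.493, 0.405] pointing down, gripper open.
Joint ranges: [-2.53, 2.53], [-0.77, 2.02], [0.04, 2.7], [-1, 4.14], [0.28, 2.66], [-3.11, 3.11]. Speed limits (rad/s): [2.57, 2.57, 3.14, 3.14, 3.14, 3.14].

### API

Orientations are given as [roll, pitch, yaw] about the fixed x, y, z axes, in that order (R = Rz(yaw) Ry(pitch) Rx(roll)).
In Python, from cell import telemetry, vision, ticket gives the robot as it stands.
- The arm moves only by the shell command python3 -m crank 'ROWS' [FORCE]. ROWS is JSON, a list of rows, each a list of 5 numbers: the gripper command: -1 is shut, 1 is fully open, values between are in proportion, then the shift along the tool's x, y, z in mm, then the turn about the tool's z in rad. In form: [[fingers, dx, dy, dz, roll], ...]. A call has 1 to 12 rows; each row is the pose to reach, as a shift and turn from the pose commanded when the call began, along the tool's axes at that moment; what a row does not reach only later rows make up. A row lasts 1/12 s, in which the tool goes at most 41.7 mm and 7.16 degrees, less where a joint would pass 70% of its speed; a pose out of reach is approached as far as the arm can. A call with a gripper value outside its range is refused whole. The fingers move at their own pace and stop on an object; FORCE is the grip in N (left out, the last holds). Time passes only in rows, so rows that repeat a pose let the fingers close. It gives the time, the measured TCP pose, the force, the opening and the grip force at its end, in the units of the state.
- telemetry.observe(): the state, without advancing time (a new reading comes with each control period).
- vision.read_camera(name): name is "scene" or "top"; returns (picture, depth): 384x512x3 uint8, red, green, blue; 384x512 float32, m along the optical axis (not along the pixel's ray), 0 where there is no reading.
- vision.get_calibration(name): a dict with "camera_matrix" (3x3 intrinsics, pixels), "dist" ([k1, k2, p1, p2, k3] as OpenCV has them; the pictures are not rectified), "rvec" (rotation vector, rad) and "tvec" (3), from world to camera coordinates, as OpenCV has them. Camera axes: x right, y down, z forward; pixel columns grow to the right and rows downward; lengths in m; the calibration is good to about 2 mm. A picture is of the moment at which its call begins. get_calibration takes no time and is no camera call.
- ticket.hand_in(): hands the job in; it is judged then, once.
The state is a dict: "time": time; "qpos": joint angles; "qvel": joint speeds; "joint_efforts": joint torques, N m; "tool_pos": TCP position; "tool_rot": TCP orientation; "contact_force": force on the tool from outside, world axes, zero at the start; "torque": the same for the moment, N m; "opening": finger opening in m; "grip_force": force on a finger pad.
Only numpy, scipy, OpenCV 4.12 (cv2) and the standard library are available. Lean on these libraries where they do the work, as an engineer would, in place of code of your own. Each camera call takes 0.05 s, during which the arm holds its last target. There are 200 camera calls.

### The job

The belt of the stone polisher is to be changed: lift the guard off the belt tensioner by its handle and hang it by that handle over both prongs of the hook stand, letting go of it. Then swing the tensioner's spring arm forward, against its spring, right up to its stop and hold it there: the program finishes while the robot is still holding the arm at the stop. Leave the other things on the bench where they are.

Things in the scene. Friction and masses are not known exactly. Their poses are not given: they have to be found in the camera images.
- tensioner: belt tensioner bolted to the bench: dark steel plate 270 x 250 mm, 10 mm thick. Origin on the bench under the plate, z up. Its grey round pivot body (54 mm across, 68 mm high) stands at x 0, y +75 mm. Its spring arm is a flat aluminium bar 26 mm wide, 42 to 52 mm above the bench, with a black idler pulley (44 mm across) under its free end and an upright pull pin on top, 130 mm from the pivot axis
- pivot (a point): point on the vertical pivot axis of the spring arm, 95 mm above the bench (the same height as pin_top). Two steel posts on the plate, 20 mm across and 55 mm high, 55 mm from this axis, stand against the bar at its rest and forward stops
- swing_arm (a joint): angle of the spring arm about its vertical pivot: 0 at the rest stop, where the spring keeps it (arm along tensioner -y turned 0.5 rad to -x); grows counter-clockwise from above as the free end goes forward (tensioner +x); 1.0 rad is the forward stop. The spring resists with 2.5 N at the pin at 0, rising to 8.6 N at 1.0, and throws the arm back when let go
- pin_top (a point): centre of the top of the pull pin on the arm's free end: round steel, 16 mm in diameter, standing 43 mm above the bar, top 95 mm above the bench. It moves with the arm
- guard: loose grey guard, 0.35 kg: upside-down channel of 3 mm sheet, 76 mm (x) by 110 mm (y), 103 mm high, walls at -x and +x, open at both y ends and below. Origin at the centre of its underside, z up. It starts on the tensioner's plate over the pulley and pin, its y about along the arm; the pin top is about 15 mm under its roof, the pulley about 13 mm from each wall
- guard_handle (a point): middle of the guard's bail handle: a level 8 mm steel bar along the guard's y, 165 mm above its underside, on uprights at y -50 and +50 mm, with 58 mm free between roof and bar. The middle 44 mm of the bar carries a black sleeve 14 mm in diameter, centred on this point
- hook_stand: dark steel hook stand bolted to the bench, z up, origin on the bench under the hanging place. Base plate 170 x 140 mm, 12 mm thick. A post 25 mm square at x +80 mm carries a crossbar (top 214 mm high) with two level parallel 8 mm prongs at y -32 and +32 mm, top side 210 mm above the bench. They point to the stand's -x and end at x -55 mm, the last 10 mm bent up to 225 mm
- hook_seat (a point): where the middle of the guard's handle bar comes to lie when it hangs well, the bar along the stand's y: midway between the prongs, 214 mm above the bench; the prongs' open end is 55 mm from here to the stand's -x. Nothing stands between the prongs in front of the post
- jar: glass jar 54 mm across, 70 mm high, a bystander; origin under its centre
- brush: hand brush lying on the bench, a bystander
- wrench: wrench lying on the bench, a bystander
- core: granite drill core 50 mm across, 45 mm high, a bystander; origin under its centre
- can: can 66 mm across, 120 mm high, a bystander; origin under its centre
- cup: white mug 80 mm across, 90 mm high, a bystander; origin under its centre
- block: granite sample 110 x 60 x 30 mm, a bystander; origin under its centre
Things that resemble listed ones, but are neither listed nor needed, are in the scene too. Leave any orange or pink look-alike of the guard alone.

How it is judged:
By the outcome, as a careful person would: the job done as asked, in the order asked, and still so for the second after the job is handed in, while the arm keeps its last pose, push and grip.
It also fails if it takes over 64 s, if anything falls off the work surface, if the arm or the gripper's body presses on something with over 40 N, if the wrist force passes 120 N, or if a joint passes its speed limit or range.

## Working session

There is one attempt and no reset: what is moved stays moved. The work goes in short steps, Python scripts to look and compute and a shell command to move; the robot and the scene stay as the last step left them, time stands still between calls to the robot, and variables do not carry over. Pictures are saved under pics/ and viewed, at most 10 in all, crops included, and the job is handed in when it is done.

```bash
mkdir -p pics; ls; cat > h.py <<'E'
import numpy as np, cv2
from cell import telemetry, vision, ticket
def cal(n):
    c=vision.get_calibration(n); K=np.array(c["camera_matrix"],float);d=np.array(c["dist"],float)
    R=cv2.Rodrigues(np.array(c["rvec"],float))[0];t=np.array(c["tvec"],float).ravel()
    return K,d,R,t
def ray(n,uv):
    K,d,R,t=cal(n); p=cv2.undistortPoints(np.array(uv,float).reshape(-1,1,2),K,d)[:,0]
    return -R.T@t, np.c_[p,np.ones(len(p))]@R
def plane(n,uv,z):
    o,v=ray(n,uv); return o+v*((z-o[2])/v[:,2])[:,None]
def cloud(n,D):
    h,w=D.shape; g=np.stack(np.meshgrid(np.arange(w),np.arange(h)),-1).reshape(-1,2)
    o,v=ray(n,g); P=o+v*D.reshape(-1,1); P[D.ravel()==0]=np.nan; return P.reshape(h,w,3)
def proj(n,P):
    K,d,R,t=cal(n); return cv2.projectPoints(np.array(P,float).reshape(-1,1,3),cv2.Rodrigues(R)[0],t,K,d)[0][:,0]
def snap(n,f):
    I,D=vision.read_camera(n); np.savez('pics/'+f+'.npz',I=I,D=D)
    cv2.imwrite('pics/'+f+'.png',cv2.resize(I[:,:,::-1],(800,600),interpolation=cv2.INTER_CUBIC)); return I,D
E
python3 - <<'E'
from h import *
for n in("scene","top"):
    snap(n,n+'0'); K,d,R,t=cal(n); print(n,K[0,0],d,-R.T@t)
s=telemetry.observe(); print(s)
E
```

```text
pics
scene 440.63750320565543 [0.04890339 0.         0.         0.         0.        ] [ 1.16338099 -0.85633751  1.1975969 ]
top 348.64505607735106 [-0.02676701  0.          0.          0.          0.        ] [ 0.28148806 -0.08943513  1.28435648]
{'time': 0.1, 'qpos': array([ 1.07299106e+00,  3.42654345e-01,  1.52492485e+00, -1.24608032e-05,
        1.27540705e+00, -1.45990357e-01]), 'qvel': array([-3.01883009e-03, -3.08353050e-03, -9.31277694e-04,  3.24227758e-04,
        7.49712016e-05, -9.44907771e-04]), 'joint_efforts': array([ 2.10030979e-03, -4.32003236e+01, -2.44696176e+01,  7.18348590e-02,
        5.26119838e-02, -7.01456702e-05]), 'tool_pos': array([0.18083314, 0.49274357, 0.40411245]), 'tool_rot': array([-3.14021215e+00, -1.90939821e-04,  2.78978125e+00]), 'contact_force': array([-0.5191621 , -0.35441507,  0.14248734]), 'torque': array([ 0.04930812, -0.03210371,  0.00507247]), 'grip_force': 0.0, 'opening': 0.09166328226916351}
```

View pics/top0.png

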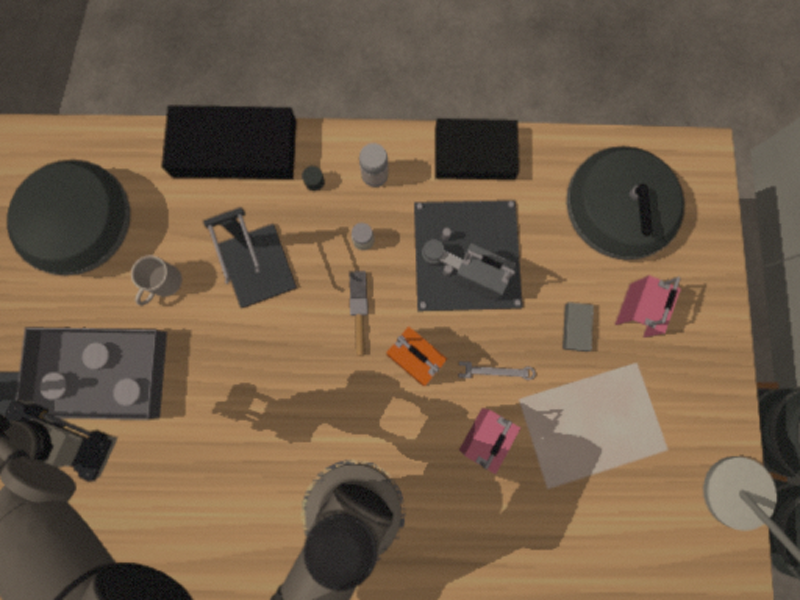

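View pics/scene0.png

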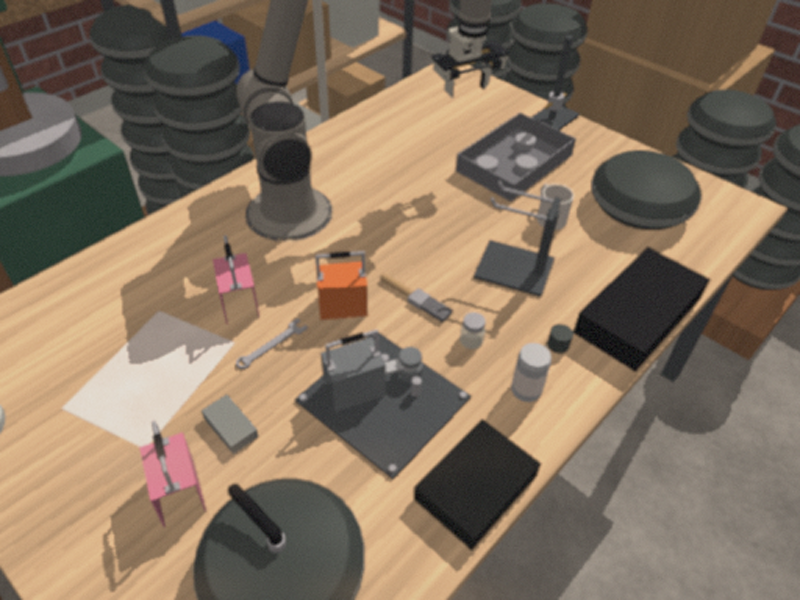

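The top view shows the tensioner plate at about (468,255), the grey guard on it at (488,270), and the hook stand at (250,260) with its prongs pointing down-left. The scene view shows the guard at (355,370) and the stand at (525,250). The look-alikes are orange and pink.

```bash
python3 - <<'E'
from h import *
T=np.load('pics/top0.npz');S=np.load('pics/scene0.npz')
def cr(I,x,y,w,h): return cv2.resize(I[y:y+h,x:x+w,::-1],(400,300),interpolation=cv2.INTER_CUBIC)
a=np.hstack([cr(T['I'],270,130,80,60),cr(T['I'],120,125,80,60)])
b=np.hstack([cr(S['I'],190,205,80,60),cr(S['I'],300,110,80,60)])
cv2.imwrite('pics/c0.png',np.vstack([a,b]))
for n,A,px in(("top",T,[(312,174),(310,168),(170,175),(300,150)]),("scene",S,[(228,235),(225,225),(330,175),(260,280)])):
    P=cloud(n,A['D'])
    for u,v in px: print(n,u,v,P[v,u].round(3))
E
```

```text
top 312 174 [ 0.53  -0.29   0.113]
top 310 168 [ 0.552 -0.284  0.111]
top 170 175 [0.54  0.222 0.01 ]
top 300 150 [ 0.643 -0.263  0.014]
scene 228 235 [ 0.564 -0.297  0.116]
scene 225 225 [ 0.528 -0.276  0.114]
scene 330 175 [0.585 0.222 0.017]
scene 260 280 [ 0.701 -0.297  0.014]
```

View pics/c0.png

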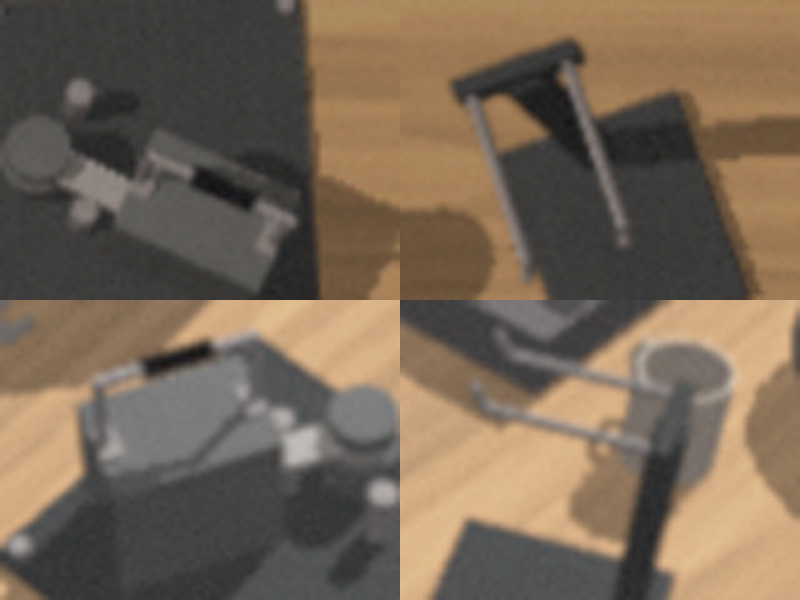

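The crop shows the guard's sleeve at (224,187) in the top view and (178,58) in the scene view. The prongs run from root (75,100) to tip (128,275), and from (168,65) to (225,240). Next I triangulate these.

```bash
cat >> h.py <<'E'
def tri(ut,us):
    o1,d1=ray("top",[ut]);o2,d2=ray("scene",[us]);d1=d1[0];d2=d2[0]
    a,b=np.linalg.lstsq(np.c_[d1,-d2],o2-o1,rcond=None)[0]
    p,q=o1+a*d1,o2+b*d2; return (p+q)/2,np.linalg.norm(p-q)
E
python3 - <<'E'
from h import *
f=lambda x,y,ox,oy:((x+.5)/5-.5+ox,(y+.5)/5-.5+oy)
t1=lambda x,y:f(x,y,270,130);t2=lambda x,y:f(x,y,120,125)
s1=lambda x,y:f(x,y,190,205);s2=lambda x,y:f(x,y,300,110)
for n,a,b in(("sleeve",t1(224,187),s1(178,58)),("bar pivot end",t1(152,160),s1(258,35)),("bar far end",t1(292,220),s1(97,78)),
 ("tipL",t2(128,272),s2(100,35)),("tipR",t2(225,238),s2(80,90)),
 ("pivtop",t1(35,147),s1(363,117)),("post",t1(80,93),s1(383,192))):
    p,e=tri(a,b); print(n,p.round(4),round(e,4))
print('prong plane .206',plane("top",[t2(75,100),t2(128,272),t2(168,65),t2(225,238)],.206).round(4))
print('pivot',plane("top",[t1(35,147)],.068),'posts',plane("top",[t1(80,93),t1(84,212)],.055))
# plates via mask
T=np.load('pics/top0.npz');P=cloud("top",T['D']);I=T['I'].astype(int)
for nm,(x0,x1,y0,y1),z in(("tens",(255,345,120,205),.01),("stand",(130,195,140,200),.012)):
    m=np.zeros(I.shape[:2],np.uint8);m[y0:y1,x0:x1]=((abs(I.max(2)-I.min(2))<22)&(I.max(2)<85))[y0:y1,x0:x1]&(P[y0:y1,x0:x1,2]<.03)
    m=cv2.morphologyEx(m,cv2.MORPH_CLOSE,np.ones((5,5)))
    c=max(cv2.findContours(m,0,1)[0],key=cv2.contourArea);W=plane("top",c.reshape(-1,2),z)[:,:2].astype(np.float32)
    r=cv2.minAreaRect(W);print(nm,r,cv2.boxPoints(r).round(3).tolist())
E
```

```text
sleeve [ 0.541  -0.2865  0.1772] 0.0026
bar pivot end [ 0.56   -0.2391  0.1735] 0.0049
bar far end [ 0.519  -0.3309  0.1788] 0.0012
tipL [0.4827 0.2457 0.2245] 0.0016
tipR [0.5071 0.1893 0.2202] 0.0045
pivtop [ 0.594  -0.1718  0.062 ] 0.0008
post [ 0.6386 -0.2039  0.0537] 0.0025
prong plane .206 [[0.597  0.2926 0.206 ]
 [0.4857 0.2509 0.206 ]
 [0.6213 0.2347 0.206 ]
 [0.5085 0.1913 0.206 ]]
pivot [[ 0.59276505 -0.17110088  0.068     ]] posts [[ 0.63730527 -0.20471807  0.055     ]
 [ 0.54843965 -0.20761072  0.055     ]]
tens ((0.5952526926994324, -0.2588730454444885), (0.2664659321308136, 0.24790869653224945), 2.486150026321411) [[0.4569999873638153, -0.14100000262260437], [0.46799999475479126, -0.3880000114440918], [0.734000027179718, -0.37700000405311584], [0.7229999899864197, -0.1289999932050705]]
stand ((0.558932900428772, 0.2445639669895172), (0.16670840978622437, 0.14013445377349854), 21.86680030822754) [[0.45500001311302185, 0.27900001406669617], [0.5080000162124634, 0.14800000190734863], [0.6620000004768372, 0.210999995470047], [0.6100000143051147, 0.3409999907016754]]
```

The handle is at z 0.175–0.177, which fits 10 + 165 mm. The bar lies at about 65.3°. The stand is at about 21.9° and the seat at about (0.544, 0.237). Next I work out the approach.

```bash
cat >> h.py <<'E'
from scipy.spatial.transform import Rotation as Rn
def go(*wps):  # grasp-point x,y,z,yawdeg -> row values
    s=telemetry.observe();R=Rn.from_euler('xyz',s['tool_rot']).as_matrix();g=s['tool_pos']+R[:,2]*.159
    print('t',round(s['time'],2),'grasp',g.round(4),'rot',np.degrees(s['tool_rot']).round(1),'F',s['contact_force'].round(1),'op',round(s['opening'],4),'gf',round(s['grip_force'],1),'q',s['qpos'].round(2))
    for x,y,z,yw in wps:
        d=R.T@(np.array([x,y,z])-g)*1000; r=(s['tool_rot'][2]-np.radians(yw)+np.pi)%(2*np.pi)-np.pi
        print(' row',d.round(0),round(r,3))
E
python3 -c "
from h import *
go((.42,.2,.36,110),(.52,-.1,.36,80),(.541,-.2865,.30,65.3),(.541,-.2865,.175,65.3))"
```

```text
t 0.1 grasp [0.1807 0.4925 0.2451] rot [-179.9   -0.   159.8] F [-0.5 -0.4  0.1] op 0.0917 gf 0.0 q [ 1.07  0.34  1.52 -0.    1.28 -0.15]
 row [-325. -192. -115.] 0.87
 row [-523. -440. -114.] 1.394
 row [-607. -607.  -54.] 1.65
 row [-607. -607.   71.] 1.65
```

```bash
python3 -m crank '[[1,0,0,-115,0],[1,0,0,-115,0],[1,-325,-192,-115,0.87],[1,-325,-192,-115,0.87],[1,-325,-192,-115,0.87],[1,-325,-192,-115,0.87],[1,-325,-192,-115,0.87],[1,-325,-192,-115,0.87],[1,-325,-192,-115,0.87],[1,-325,-192,-115,0.87],[1,-325,-192,-115,0.87],[1,-325,-192,-115,0.87]]' 30 && python3 -c "
from h import *
go((.52,-.1,.36,80),(.541,-.2865,.30,65.3))"
```

```text
time: 1.1
tool_pos: [0.4231, 0.1962, 0.5196]
tool_rot: [3.141, 0.003, 1.914]
contact_force: [-0.9, -0.6, -0.1]
opening: 0.0921
grip_force: 0.0
t 1.1 grasp [0.4233 0.1958 0.3606] rot [1.800e+02 1.000e-01 1.096e+02] F [-0.9 -0.6 -0.1] op 0.0921 gf 0.0 q [ 0.27  0.16  1.45 -0.    1.53 -0.07]
 row [-311.   -8.    1.] 0.517
 row [-494.  -51.   62.] 0.774
```

```bash
python3 -m crank '[[1,-311,-8,0,0.52],[1,-311,-8,0,0.52],[1,-311,-8,0,0.52],[1,-311,-8,0,0.52],[1,-311,-8,0,0.52],[1,-311,-8,0,0.52],[1,-311,-8,0,0.52],[1,-494,-51,62,0.774],[1,-494,-51,62,0.774],[1,-494,-51,62,0.774],[1,-494,-51,62,0.774],[1,-494,-51,62,0.774]]' && python3 -m crank '[[1,0,0,0,0],[1,0,0,0,0]]' && python3 - <<'E'
from h import *
snap('top','top1'); A,_=snap('scene','scene1')
cv2.imwrite('pics/c1.png',cv2.resize(A[160:280,170:330,::-1],(800,600),interpolation=cv2.INTER_CUBIC))
go((.541,-.2865,.25,65.3),(.541,-.2865,.175,65.3))
E
```

```text
time: 2.1
tool_pos: [0.5398, -0.2752, 0.4589]
tool_rot: [-3.141, -0.0, 1.146]
contact_force: [0.0, 0.4, 0.3]
opening: 0.0917
grip_force: 0.0
time: 2.27
tool_pos: [0.5397, -0.2755, 0.4575]
tool_rot: [-3.137, -0.001, 1.143]
contact_force: [0.1, -0.4, 0.8]
opening: 0.0919
grip_force: 0.0
t 2.37 grasp [ 0.5399 -0.2729  0.3007] rot [-180.    -0.    65.7] F [-0.4  0.   0.9] op 0.0919 gf 0.0 q [-0.59  0.46  1.19  0.    1.49 -0.17]
 row [-12.   7.  51.] 0.006
 row [-12.   7. 126.] 0.006
```

View pics/c1.png

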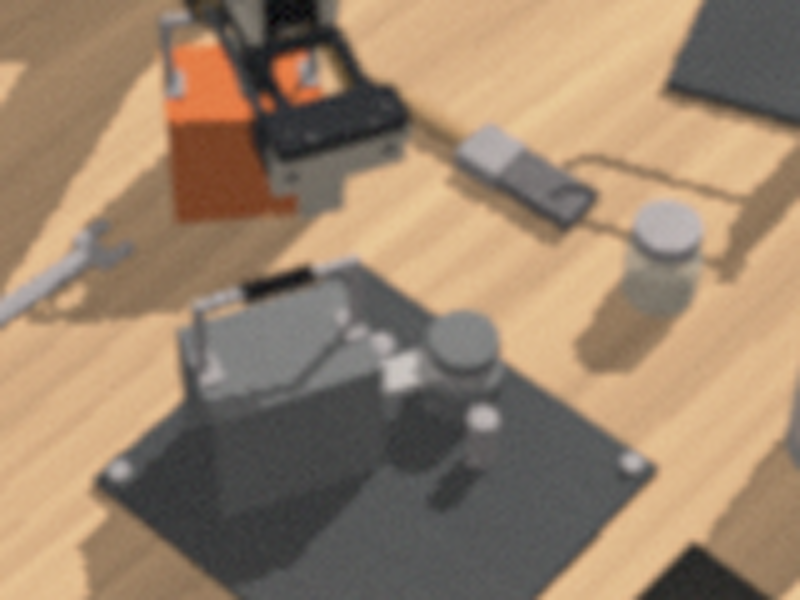

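The guard is untouched at crop (290,360), and the open gripper hovers above it. Now I go down and grip.

```bash
sed -i "s/    s=telemetry.observe();R=.*/    s=telemetry.observe();R=Rn.from_euler('xyz',[np.pi,0,s['tool_rot'][2]]).as_matrix();g=s['tool_pos']-[0,0,.159]/" h.py
python3 -m crank '[[1,-10,6,40,0],[1,-10,6,80,0],[1,-10,6,105,0],[1,-10,6,122,0],[1,-10,6,122,0],[1,-10,6,122,0],[-1,-10,6,122,0],[-1,-10,6,122,0],[-1,-10,6,122,0],[-1,-10,6,122,0],[-1,-10,6,122,0],[-1,-10,6,122,0]]' 35; python3 -m crank '[[-1,0,0,0,0],[-1,0,0,0,0],[-1,0,0,0,0]]'; python3 -c "
from h import *
go((.541,-.2865,.36,65.3))"
```

```text
time: 3.37
tool_pos: [0.5411, -0.2853, 0.3383]
tool_rot: [3.141, 0.0, 1.146]
contact_force: [0.8, 0.3, 0.2]
opening: 0.0563
grip_force: 0.0
time: 3.62
tool_pos: [0.5411, -0.2853, 0.3379]
tool_rot: [-3.141, -0.0, 1.146]
contact_force: [0.2, 0.0, -0.7]
opening: 0.0365
grip_force: 0.0
t 3.62 grasp [ 0.5411 -0.2853  0.1789] rot [-180.    -0.    65.6] F [ 0.2  0.  -0.7] op 0.0365 gf 0.0 q [-0.61  0.56  1.37  0.    1.22 -0.19]
 row [  -1.    0. -181.] 0.006
```

```bash
python3 -m crank '[[-1,0,0,3,0],[-1,0,0,3,0],[-1,0,0,3,0],[-1,0,0,3,0],[-1,0,0,3,0],[-1,0,0,3,0],[-1,0,0,3,0]]'; python3 -m crank '[[-1,0,0,-15,0],[-1,0,0,-30,0],[-1,0,0,-60,0],[-1,0,0,-90,0],[-1,0,0,-120,0],[-1,0,0,-150,0],[-1,0,0,-180,0],[-1,0,0,-180,0]]';python3 - <<'E'
from h import *
A,_=snap('scene','scene2')
go((.49,-.05,.36,85),(.42,.187,.36,111.9))
E
```

```text
time: 4.2
tool_pos: [0.5412, -0.2852, 0.3347]
tool_rot: [-3.141, -0.0, 1.146]
contact_force: [0.2, 1.0, -3.6]
opening: 0.0129
grip_force: 35.0
time: 4.87
tool_pos: [0.5409, -0.2849, 0.5213]
tool_rot: [3.131, 0.002, 1.146]
contact_force: [0.7, -0.2, -3.5]
opening: 0.013
grip_force: 35.0
t 4.92 grasp [ 0.5411 -0.2851  0.3587] rot [1.796e+02 1.000e-01 6.570e+01] F [-0.9 -0.3 -4.4] op 0.0129 gf 35.0 q [-0.61  0.46  1.04  0.    1.64 -0.19]
 row [ 193. -143.   -1.] -0.338
 row [ 380. -305.   -1.] -0.807
```

View pics/scene2.png

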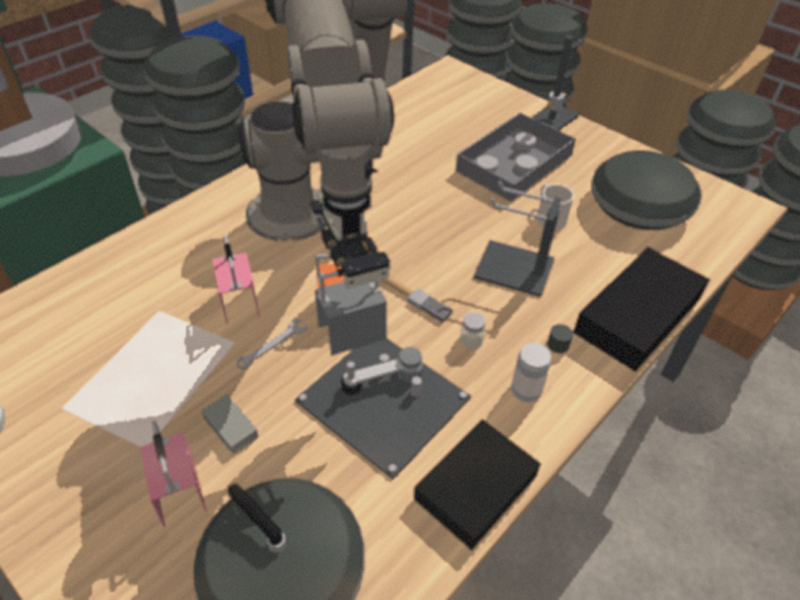

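The guard hangs in the gripper at (350,300). The bare arm and its pin at (352,372) are now visible. Carrying the guard to the stand's front.

```bash
python3 -m crank '[[-1,25,-20,-5,0],[-1,60,-45,-5,-0.1],[-1,95,-70,-5,-0.2],[-1,130,-98,-5,-0.25],[-1,160,-120,-5,-0.33],[-1,193,-148,-5,-0.42],[-1,225,-172,-5,-0.5],[-1,257,-197,-5,-0.58],[-1,290,-225,-5,-0.66],[-1,320,-252,-5,-0.73],[-1,350,-278,-5,-0.8],[-1,372,-298,-5,-0.807]]'; python3 -m crank '[[-1,0,0,0,0],[-1,0,0,0,0],[-1,0,0,0,0]]'; python3 - <<'E'
from h import *
for n in('top','scene'): A,_=snap(n,n+'3')
go((.442,.196,.245,111.9))
a=cv2.imread('pics/top3.png');b=cv2.imread('pics/scene3.png')
cv2.imwrite('pics/c3.png',np.hstack([cv2.resize(a[150:450,130:430],(400,400)),cv2.resize(b[100:400,380:680],(400,400))]))
E
```

```text
time: 5.92
tool_pos: [0.4214, 0.1791, 0.5176]
tool_rot: [-3.138, -0.002, 1.958]
contact_force: [0.5, 0.3, -5.0]
opening: 0.0131
grip_force: 35.0
time: 6.17
tool_pos: [0.4229, 0.1766, 0.5183]
tool_rot: [-3.138, -0.0, 1.953]
contact_force: [-0.1, 0.6, -4.1]
opening: 0.0125
grip_force: 35.0
t 6.27 grasp [0.4233 0.1758 0.3599] rot [-179.9    0.   111.8] F [-0.3 -1.1 -4.7] op 0.0126 gf 35.0 q [ 0.23  0.15  1.47 -0.    1.53 -0.15]
 row [ 12.  25. 115.] -0.002
```

View pics/c3.png

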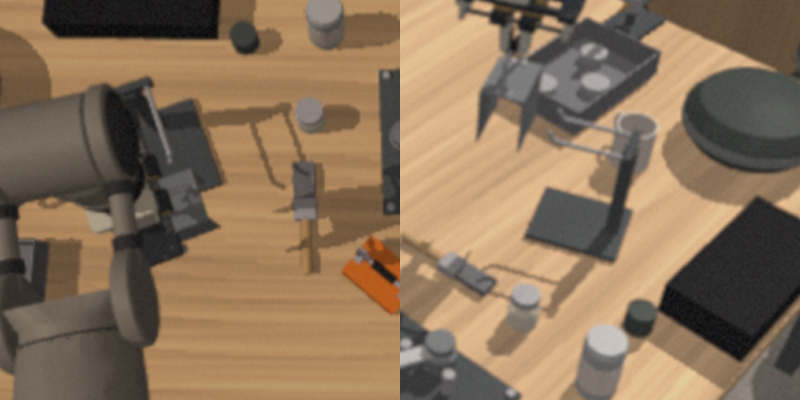

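The guard hangs level in front of the prongs, its bar parallel to the stand's y. Lowering to insertion height, then checking against the prongs.

```bash
python3 -m crank '[[-1,12,10,35,0],[-1,12,10,70,0],[-1,12,10,100,0],[-1,12,15,115,0],[-1,12,25,115,0],[-1,12,25,115,0],[-1,12,25,115,0]]'; python3 - <<'E'
from h import *
A,D=snap('scene','scene4')
go((.544,.237,.245,111.9),(.544,.237,.212,111.9))
x,y=300,80
b=cv2.resize(A[y:y+96,x:x+128,::-1],(800,600),interpolation=cv2.INTER_CUBIC)
cv2.imwrite('pics/c4.png',b)
# predicted pixels (in crop) of seat, bar at prongs, and prong tips
s=telemetry.observe();g=s['tool_pos']-[0,0,.159];a=np.radians(21.9);X=np.array([np.cos(a),np.sin(a),0]);Y=np.array([-X[1],X[0],0])
seat=np.array([.544,.237,.206])
for nm,p in(("bar+50",g+.05*Y),("bar-50",g-.05*Y),("prL tip",seat-.045*X+.032*Y),("prR tip",seat-.045*X-.032*Y),("prL root",seat+.06*X+.032*Y),("prR root",seat+.06*X-.032*Y)):
    print(nm,((proj("scene",p)[0]-[x,y])*6.25).round(0))
E
```

```text
time: 6.85
tool_pos: [0.4423, 0.1962, 0.4047]
tool_rot: [-3.141, -0.0, 1.951]
contact_force: [0.8, 0.1, -5.0]
opening: 0.0128
grip_force: 35.0
t 6.9 grasp [0.442  0.1963 0.2461] rot [180.    0.  111.8] F [ 0.1  0.  -4.9] op 0.013 gf 35.0 q [ 0.26  0.27  1.63 -0.    1.24 -0.12]
 row [ -0. 110.   1.] -0.002
 row [ -0. 110.  34.] -0.002
bar+50 [ 41. 157.]
bar-50 [-11. 257.]
prL tip [132. 257.]
prR tip [102. 323.]
prL root [311. 301.]
prR root [285. 369.]
```

View pics/c4.png

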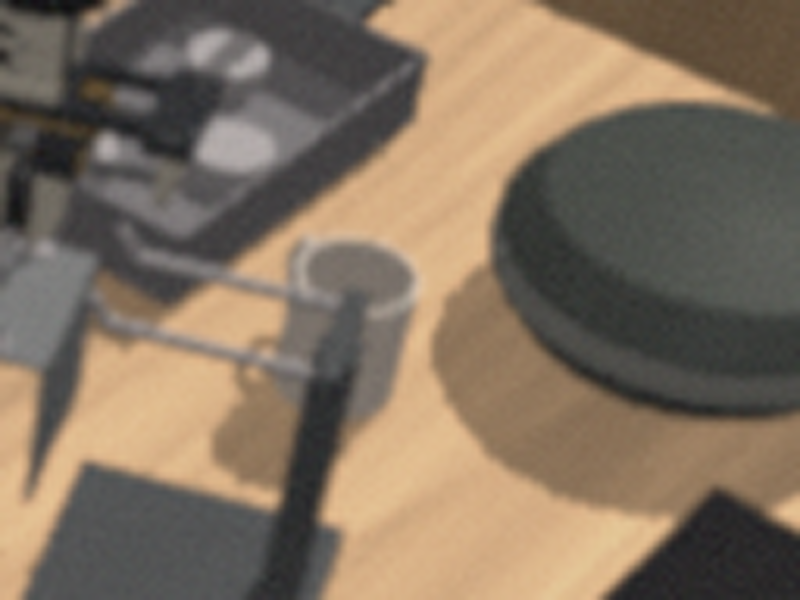

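The predicted prong pixels match the picture (bends at (140,253) and (108,322)), and the guard's roof edge at (98,265) is just in front of them. Inserting.

```bash
python3 -m crank '[[-1,0,15,0,0],[-1,0,30,0,0],[-1,0,45,0,0],[-1,0,60,0,0],[-1,0,75,0,0],[-1,0,90,0,0],[-1,0,102,0,0],[-1,0,110,0,0],[-1,0,110,0,0],[-1,0,110,0,0]]'; python3 -m crank '[[-1,0,0,10,0],[-1,0,0,18,0],[-1,0,0,24,0],[-1,0,0,28,0],[-1,0,0,31,0],[-1,0,0,31,0],[-1,0,0,31,0]]';python3 -c "
from h import *
go((.544,.237,.214,111.9))"
```

```text
time: 7.73
tool_pos: [0.5436, 0.2377, 0.405]
tool_rot: [-3.141, -0.0, 1.953]
contact_force: [0.1, 0.3, -5.0]
opening: 0.0128
grip_force: 35.0
time: 8.32
tool_pos: [0.5439, 0.238, 0.3741]
tool_rot: [3.141, -0.0, 1.953]
contact_force: [-0.0, 0.4, -4.1]
opening: 0.0129
grip_force: 35.0
t 8.32 grasp [0.5439 0.238  0.2151] rot [180.   -0.  111.9] F [-0.   0.4 -4.1] op 0.0129 gf 35.0 q [ 0.28  0.49  1.37  0.    1.28 -0.1 ]
 row [-1. -0.  1.] -0.0
```

```bash
for i in 1 2 3; do python3 -m crank '[[-1,0,0,1.5,0],[-1,0,0,1.5,0],[-1,0,0,1.5,0]]' | grep -E "pos|contact"; done
```

```text
tool_pos: [0.5439, 0.2381, 0.3733]
contact_force: [-0.3, 0.1, 1.7]
tool_pos: [0.5438, 0.2381, 0.373]
contact_force: [-3.8, -1.0, 8.9]
tool_pos: [0.5436, 0.238, 0.3728]
contact_force: [-5.6, -2.3, 15.5]
```

```bash
python3 -m crank '[[-1,0,0,-3,0],[-1,0,0,-3,0],[-1,0,0,-3,0]]'|grep cont; python3 - <<'E'
from h import *
A,D=snap('scene','scene5');B,_=snap('top','top5')
x,y=300,80
b=cv2.resize(A[y:y+80,x:x+80,::-1],(400,400),interpolation=cv2.INTER_CUBIC)
c=cv2.resize(B[120:200,120:200,::-1],(400,400),interpolation=cv2.INTER_CUBIC)
cv2.imwrite('pics/c5.png',np.hstack([b,c]))
E
```

```text
contact_force: [-2.2, -0.5, 4.9]
```

View pics/c5.png

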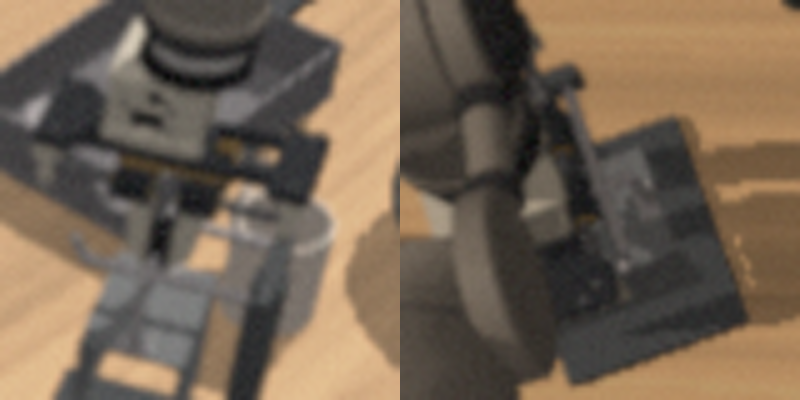

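The bar rests across both prongs: the tips show left of the guard at (80,245), and a prong crosses under the bar. Releasing with a small opening, then going up.

```bash
python3 -m crank '[[-0.2,0,0,0,0],[-0.2,0,0,0,0],[-0.2,0,0,0,0],[-0.2,0,0,0,0],[-0.2,0,0,0,0],[-0.2,0,0,0,0]]'; python3 -m crank '[[-0.2,0,0,-10,0],[-0.2,0,0,-25,0],[-0.2,0,0,-50,0],[-0.2,0,0,-90,0],[-0.2,0,0,-130,0],[-0.2,0,0,-165,0],[-0.2,0,0,-165,0]]'; python3 -m crank '[[-1,-10,-80,0,0],[-1,-40,-80,0,0],[-1,-80,-80,0,0],[-1,-120,-80,0,0],[-1,-160,-80,0,0],[-1,-200,-80,0,0],[-1,-240,-80,0,0],[-1,-280,-80,0,0]]' 20; python3 - <<'E'
from h import *
A,D=snap('scene','scene6');B,_=snap('top','top6')
a=cv2.resize(A[80:180,280:380,::-1],(400,400),interpolation=cv2.INTER_CUBIC)
b=cv2.resize(B[115:215,240:340,::-1],(400,400),interpolation=cv2.INTER_CUBIC)
cv2.imwrite('pics/c6.png',np.hstack([a,b])); go()
E
```

```text
time: 9.92
tool_pos: [0.5439, 0.238, 0.3722]
tool_rot: [-3.141, -0.0, 1.953]
contact_force: [0.2, -0.2, -0.3]
opening: 0.0365
grip_force: 0.0
time: 10.5
tool_pos: [0.5429, 0.2378, 0.5467]
tool_rot: [3.127, 0.001, 1.953]
contact_force: [-0.5, 0.0, 0.6]
opening: 0.0365
grip_force: 0.0
time: 11.17
tool_pos: [0.574, -0.0537, 0.5382]
tool_rot: [3.141, 0.001, 1.953]
contact_force: [1.1, 0.8, -0.5]
opening: 0.0005
grip_force: 0.0
t 11.27 grasp [ 0.5752 -0.0568  0.3775] rot [-1.799e+02  1.000e-01  1.115e+02] F [ 0.2  0.8 -1.2] op 0.0003 gf 0.0 q [-0.23  0.39  1.1  -0.    1.65 -0.61]
```

View pics/c6.png

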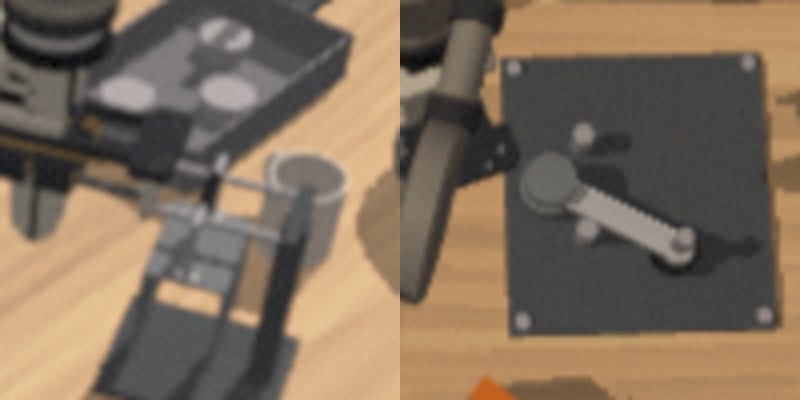

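The guard hangs freely by its bar on both prongs. The bare arm's pin is at crop (284,238) and the pivot at (150,180) in the top crop. Measuring the pin in both views.

```bash
python3 - <<'E'
from h import *
f=lambda x,y,ox,oy:((x+.5)/4-.5+ox,(y+.5)/4-.5+oy)
T=[f(284,236,240,115),f(150,178,240,115),f(184,133,240,115),f(187,228,240,115)]
pin=plane("top",[T[0]],.095)[0];piv=plane("top",[T[1]],.068)[0];posts=plane("top",T[2:],.055)
print('pin',pin,'piv',piv,'posts',posts[:,:2].tolist())
v=(pin-piv)[:2];print('r',np.hypot(*v),'ang',np.degrees(np.arctan2(v[1],v[0])),'post r',np.hypot(*(posts-piv)[:,:2].T))
# scene: bright blob nearest predicted
I=np.load('pics/scene6.npz')['I'];q=proj("scene",[pin])[0];print('pred scene',q)
x,y=(q-[13,13]).astype(int);m=I[y:y+26,x:x+26].max(2)
S=np.load('pics/scene6.npz')['D'];P=cloud("scene",S)[y:y+26,x:x+26];
ok=(P[...,2]>.085)&(P[...,2]<.105);print('depth pts',ok.sum(),np.nanmedian(P[ok],0))
D=np.load('pics/top6.npz')['D'];P=cloud("top",D);u,w=np.round(T[0]).astype(int);Q=P[w-3:w+4,u-3:u+4].reshape(-1,3);Q=Q[Q[:,2]>.085];print('top depth',len(Q),np.median(Q,0))
E
```

```text
pin [ 0.53542551 -0.28860779  0.095     ] piv [ 0.59233693 -0.17299149  0.068     ] posts [[0.6385365205378055, -0.2048097732723041], [0.5498223366427812, -0.20752065082846452]]
r 0.1288644176839135 ang -116.20843482056303 post r [0.05609639 0.05477001]
pred scene [223.73287491 232.40807215]
depth pts 24 [ 0.5402064  -0.29324102  0.09389794]
top depth 18 [ 0.53482189 -0.28966577  0.09350995]
```

Pin at (0.536, -0.289), top at z 0.094 in both views, radius 129 mm and angle -116.2° — all consistent with the text.

```bash
python3 -c "
from h import *
go((.536,-.289,.16,63.8),(.536,-.289,.08,63.8))"
```

```text
t 11.27 grasp [ 0.5752 -0.0568  0.3775] rot [-1.799e+02  1.000e-01  1.115e+02] F [ 0.2  0.8 -1.2] op 0.0003 gf 0.0 q [-0.23  0.39  1.1  -0.    1.65 -0.61]
 row [-202. -122.  218.] 0.833
 row [-202. -122.  298.] 0.833
```

```bash
python3 -m crank '[[0.2,-202,-122,30,0.833],[0.2,-202,-122,50,0.833],[0.2,-202,-122,70,0.833],[0.2,-202,-122,100,0.833],[0.2,-202,-122,130,0.833],[0.2,-202,-122,160,0.833],[0.2,-202,-122,190,0.833],[0.2,-202,-122,218,0.833],[0.2,-202,-122,218,0.833],[0.2,-202,-122,218,0.833],[0.2,-202,-122,218,0.833],[0.2,-202,-122,218,0.833]]' 35; python3 -m crank '[[0.2,0,0,0,0],[0.2,0,0,0,0]]' | head -1; python3 -c "
from h import *
go((.536,-.289,.08,63.8))"
```

```text
time: 12.27
tool_pos: [0.5369, -0.2841, 0.3218]
tool_rot: [3.138, 0.0, 1.121]
contact_force: [-0.2, 0.1, 1.0]
opening: 0.0551
grip_force: 0.0
time: 12.43
t 12.43 grasp [ 0.5367 -0.2841  0.1629] rot [179.8   0.   64.2] F [-0.7  0.3  0. ] op 0.0552 gf 0.0 q [-0.61  0.56  1.41  0.    1.17 -0.16]
 row [-5.  2. 83.] 0.007
```

```bash
python3 -m crank '[[0.2,-5,2,30,0],[0.2,-5,2,55,0],[0.2,-5,2,75,0],[0.2,-5,2,83,0],[0.2,-5,2,83,0],[-1,-5,2,83,0],[-1,-5,2,83,0],[-1,-5,2,83,0],[-1,-5,2,83,0],[-1,-5,2,83,0],[-1,-5,2,83,0],[-1,-5,2,83,0]]'; python3 -m crank '[[-1,0,0,0,0],[-1,0,0,0,0],[-1,0,0,0,0],[-1,0,0,0,0]]'; python3 - <<'E'
from h import *
# arc rows: angle steps about the pivot, tool frame now
s=telemetry.observe();yw=s['tool_rot'][2];R=Rn.from_euler('xyz',[np.pi,0,yw]).as_matrix();g=s['tool_pos']
piv=np.array([.5925,-.1725,g[2]]);p0=g-piv;print('r',np.hypot(*p0[:2]),np.degrees(np.arctan2(p0[1],p0[0])))
for th in(.1,.2,.3,.4,.5,.6,.7,.8,.9,.95,1.0,1.03):
    d=R.T@(Rn.from_euler('z',th).apply(p0)-p0)*1000;print(th,d.round(1))
E
```

```text
time: 13.43
tool_pos: [0.5362, -0.2901, 0.2369]
tool_rot: [3.139, 0.0, 1.12]
contact_force: [3.5, -1.6, -0.3]
opening: 0.0155
grip_force: 35.0
time: 13.77
tool_pos: [0.5361, -0.2901, 0.2369]
tool_rot: [3.14, 0.0, 1.12]
contact_force: [4.1, -2.6, 1.2]
opening: 0.0156
grip_force: 35.0
r 0.13045411915624716 -115.60915449446915
0.1 [ 0.7 13.   0. ]
0.2 [ 2.7 25.9  0. ]
0.3 [ 6.  38.5  0. ]
0.4 [10.5 50.8  0. ]
0.5 [16.2 62.5  0. ]
0.6 [23.1 73.6  0. ]
0.7 [31.  83.9  0. ]
0.8 [39.9 93.4  0. ]
0.9 [ 49.8 102.    0. ]
0.95 [ 55.  105.9   0. ]
1.0 [ 60.4 109.5   0. ]
1.03 [ 63.7 111.6   0. ]
```

The pin is gripped (15.6 mm opening). Swinging the arm along its arc.

```bash
python3 -m crank '[[-1,0.2,6.5,0,-0.05],[-1,0.7,13,0,-0.1],[-1,1.5,19.5,0,-0.15],[-1,2.7,26,0,-0.2],[-1,4.2,32,0,-0.25],[-1,6,38.5,0,-0.3],[-1,8.1,44.7,0,-0.35],[-1,10.5,50.8,0,-0.4],[-1,13.2,56.7,0,-0.45],[-1,16.2,62.5,0,-0.5],[-1,16.2,62.5,0,-0.5],[-1,16.2,62.5,0,-0.5]]'; python3 - <<'E'
from h import *
s=telemetry.observe();yw=s['tool_rot'][2];R=Rn.from_euler('xyz',[np.pi,0,yw]).as_matrix();g=s['tool_pos']
piv=np.array([.5925,-.1725,g[2]]);p0=g-piv;print('r',np.hypot(*p0[:2]),'swing',np.arctan2(p0[1],p0[0])+np.radians(116.2),'Ftool',R.T@s['contact_force'])
for th in(.05,.1,.15,.2,.25,.3,.35,.4,.43,.45,.48,.5):
    d=R.T@(Rn.from_euler('z',th).apply(p0)-p0)*1000;print(th,d.round(1))
E
```

```text
time: 14.77
tool_pos: [0.5982, -0.3035, 0.2368]
tool_rot: [-3.139, 0.001, 1.62]
contact_force: [-4.9, -4.5, 5.4]
opening: 0.0156
grip_force: 35.0
r 0.13113865873382197 swing 0.5009210057110858 Ftool [-4.29101832 -5.13329818 -5.4309501 ]
0.05 [0.1 6.6 0. ]
0.1 [ 0.6 13.1  0. ]
0.15 [ 1.4 19.6  0. ]
0.2 [ 2.5 26.1  0. ]
0.25 [ 3.9 32.5  0. ]
0.3 [ 5.7 38.8  0. ]
0.35 [ 7.7 45.   0. ]
0.4 [10.1 51.1  0. ]
0.43 [11.6 54.7  0. ]
0.45 [12.8 57.1  0. ]
0.48 [14.5 60.6  0. ]
0.5 [15.7 63.   0. ]
```

```bash
python3 -m crank '[[-1,0.1,6.6,0,-0.05],[-1,0.6,13,0,-0.1],[-1,1.4,19.5,0,-0.15],[-1,2.5,26,0,-0.2],[-1,3.9,32.5,0,-0.25],[-1,5.7,38.8,0,-0.3],[-1,7.7,45,0,-0.35],[-1,10.1,51,0,-0.4],[-1,11.6,54.7,0,-0.43],[-1,12.8,57.1,0,-0.45],[-1,12.8,57.1,0,-0.45],[-1,12.8,57.1,0,-0.45]]' >/dev/null; cat > m.py <<'E'
from h import *
s=telemetry.observe();R=Rn.from_euler('xyz',[np.pi,0,s['tool_rot'][2]]).as_matrix();g=s['tool_pos']
p0=g-[.5925,-.1725,g[2]];print('t',s['time'],'r',np.hypot(*p0[:2]),'swing',np.arctan2(p0[1],p0[0])+np.radians(116.2),'Ftool',R.T@s['contact_force'],s['opening'],s['grip_force'],np.degrees(s['tool_rot'][2]))
E
python3 m.py; for i in 1 2 ; do python3 -m crank '[[-1,0.7,2.5,0,-0.02],[-1,0.7,2.5,0,-0.02],[-1,0.7,2.5,0,-0.02]]' >/dev/null; python3 m.py; done
```

```text
t 15.7667 r 0.13173493455106078 swing 0.9456834242433385 Ftool [-4.35780863 -7.36623314 -4.99519849] 0.01565583825451634 35.0095796585083 118.53427807049123
t 16.0167 r 0.13152009813927665 swing 0.9629019899475764 Ftool [-7.16889117 -7.09561575 -2.801909  ] 0.015332527757556936 35.007707476615906 119.65893653138374
t 16.2667 r 0.1313273617114991 swing 0.9806510627095117 Ftool [-8.93300828 -8.24575311 -1.94944427] 0.014763764419801652 35.006057024002075 120.78571632458848
```

```bash
for i in 1 2 3 4; do python3 -m crank '[[-1,-0.4,2,0,-0.015],[-1,-0.4,2,0,-0.015],[-1,-0.4,2,0,-0.015]]' >/dev/null; python3 m.py; done
```

```text
t 16.5167 r 0.13146582179292357 swing 0.9963914128437772 Ftool [-8.44662224 -7.38194804 -2.95852823] 0.015121469702154966 35.007328391075134 121.65031235688467
t 16.7667 r 0.13164179735238035 swing 1.0114305009115023 Ftool [-6.56913853 -7.69052011 -2.64489528] 0.0152389158891488 35.00898063182831 122.51307531003684
t 17.0167 r 0.1319370684642486 swing 1.0181237394768634 Ftool [ -2.97280099 -13.92649552  -5.7501475 ] 0.015302344125968904 35.0270614027977 123.33670712007952
t 17.2667 r 0.13217885282907152 swing 1.0244410960359782 Ftool [ -1.82739244 -19.19305423  -7.7632076 ] 0.01509078026717689 35.03485858440399 124.18068473923489
```

The tangential force jumped from 8 to 19 N at swing ≈1.01: that is the stop. Settling and taking a last look.

```bash
python3 -m crank '[[-1,0,0.5,0,0],[-1,0,0.5,0,0],[-1,0,0.5,0,0],[-1,0,0.5,0,0],[-1,0,0.5,0,0],[-1,0,0.5,0,0]]' >/dev/null; python3 m.py; python3 - <<'E'
from h import *
A,D=snap('scene','scene7');B,_=snap('top','top7')
a=cv2.resize(A[100:300,190:390,::-1],(400,400),interpolation=cv2.INTER_CUBIC)
b=cv2.resize(B[100:220,130:350,::-1],(400,218),interpolation=cv2.INTER_CUBIC)
b=cv2.copyMakeBorder(b,0,182,0,0,0); cv2.imwrite('pics/c7.png',np.hstack([a,b]))
E
```

```text
t 17.7667 r 0.13220442011622685 swing 1.025804060820963 Ftool [  0.25992985 -21.39503028  -8.63412724] 0.01518485698741595 35.039371848106384 124.16243609994643
```

View pics/c7.png

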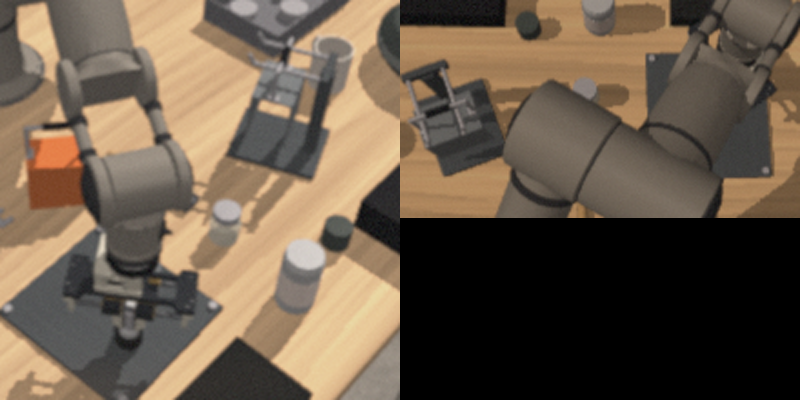

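The guard hangs on both prongs at (275,90) in the left half and (440,105) in the right. The gripper holds the pin at the forward stop at (127,325), and the bystanders in view are where they were. Handing in.

```bash
python3 -c "
from cell import ticket
print(ticket.hand_in())"
```

```text
the job is handed in; nothing more can be done
None
```

I hung the guard by its handle over both prongs and let go of it, then swung the spring arm to its forward stop and handed the job in at about 18 s with the gripper still holding it there.

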